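# Press the gasketed lid of a storage tub home

## Task

The lid of the larger storage tub is in place but stands proud on its rubber gasket. Work round its edge, pressing one corner after another (not the middle), until it is fully seated and flush on the rim all the way round, then let go. Leave the smaller tub, which is already closed, alone.

Things in the scene. Friction and masses are not known exactly. Their poses are not given: they have to be found in the camera images.
- tub: The larger tub: white plastic, 100 mm along its x, 140 mm along its y, rim 70 mm high; it cannot slip. Origin: centre of its underside, z up. Black gasket under the lid, an L-shaped length per corner, 9 mm proud of the rim; each goes down if about 8 to 15 N bears on its corner, stays down, and is stiff once flush.
- tub_lid: Its loose rigid lid: grey plate 102 (x) by 142 (y) by 6 mm with a vent cap (22 mm wide, 4 mm high) in the middle, and a plug inside the tub. Origin: centre of the plate's underside; axes as the tub's. Starts level, plate top 85 mm above the desk; 76 mm when seated. The gasket corners lie 40 mm (x) and 60 mm (y) from its centre: press there. It leans or rocks when only some are down.
- small_tub: The smaller tub of the same make, 76 mm along its x, 100 mm along its y, its lid fully home (plate top 61 mm above the desk); fixed. To be left alone. Origin at the centre of its underside.

How it is judged:
By the outcome, as a careful person would: the job done as asked, in the order asked, and still so for the second after the job is handed in, with the robot touching nothing.
It also fails if it takes over 38 s, if anything falls off the work surface, if the arm or the gripper's body presses on something with over 40 N, if the wrist force passes 120 N, or if a joint passes its speed limit or range.

## Robot

A 6-joint arm with a two-finger parallel gripper is mounted at the origin on the work surface; the furniture and walls round the work are solid. World frame = base frame: x ahead of the robot, y to its left, z up, the work surface at z = 0. Lengths are in mm, angles in rad, forces in N, time in s.
With the tool pointing down it reaches from about 350 to 775 mm from the base axis. Payload 7.3 kg.
Tool frame: the origin (TCP) lies on the centre line of the jaws, within the pads' length; the fingertips stand 22 mm ahead of it and the grasp point (between the pads) lies 3 mm ahead of it; z points along the fingers, y is the direction in which the jaws open and shut (so a half turn about z gives the same grasp; the last joint's range is limited). The gripper opens to 92 mm and grips with 3 to 60 N. Pads are 19 mm wide; open, the fingers measure 130 mm over their backs; the gripper's body (75 mm by 190 mm) begins 47 mm behind the grasp point.
Start: joints at [-1.34, 0.342, 1.524, -0, 1.275, -0.146], TCP at [193.195, -488.181, 226.241] pointing down, gripper open.
Joint ranges: [-2.53, 2.53], [-0.77, 2.02], [0.04, 2.7], [-1, 4.14], [0.28, 2.66], [-3.11, 3.11]. Speed limits (rad/s): [2.57, 2.57, 3.14, 3.14, 3.14, 3.14].

## Interface

Orientations are given as [roll, pitch, yaw] about the fixed x, y, z axes, in that order (R = Rz(yaw) Ry(pitch) Rx(roll)).
In Python, from plant import get_obs, capture, bot, spot_in gives the robot as it stands.
- The arm moves only by the shell command python3 -m handwheel 'ROWS' [OPENING]. ROWS is JSON, a list of rows, each a list of 2 entries, a list of its own where there are three numbers: the shift along the world's x, y, z in mm, then the turn, a rotation vector about the world's x, y, z in rad. In form: [[[x, y, z], [wx, wy, wz]], ...]. A call has 1 to 12 rows; each row shifts and turns the commanded pose from where the row before left it; what a row does not reach is not made up. A row lasts 1/8 s, in which the tool goes at most 62.5 mm and 10.7 degrees, less where a joint would pass 70% of its speed; a pose out of reach is approached as far as the arm can. A call is refused whole if a number of a shift passes 62.5 or a number of a turn 0.188, either way. A call with a gripper value outside its range is refused whole. OPENING is the closure, from 0 (fully open) to 1 (shut), set as the call begins (- or left out, the last holds). The fingers move at their own pace and stop on an object; the grip force is fixed at half the most. Time passes only in rows, so rows that do not move let the fingers close. It gives the time, the measured TCP pose, the force and the opening at its end, in the units of the state.
- get_obs(): the state, without advancing time (a new reading comes with each control period).
- capture(name): name is "side" or "top"; returns a dict with "img" (480x640x3 uint8, red, green, blue), "fx", "fy", "cx", "cy" (pixels), "k1" (the pictures are not rectified: a ray, as slopes to the right and down, at radius r is drawn at 1 + k1 r^2 times it, then the intrinsics apply), "cam_to_world" (4x4, takes a point from camera to world coordinates). Camera axes: x right, y up, looking along -z (the intrinsics and any distortion apply to the point x, -y, -z); pixel columns grow to the right and rows downward; lengths in mm; the calibration is good to about 2 mm. A picture is of the moment at which its call begins. There is no depth.
- bot.close_job(): hands the job in, once; it reports no verdict.
Trained networks look in the newest picture that a camera, given by its name, has taken for a name from the list of things; names that differ only in an ending like _2 or _b are one class to them, and where a whole thing is asked for, a point or a joint stands for the part that bears it (a point fixed in the world has none). Each returns a list of dicts, best first, with "score" (0 to 1); they miss things now and then, are a little off and sometimes report something else, mostly with a low value. They report only what shows in the picture. A call takes as long as a camera call.
- spot_in(thing, camera): "xyz" ([x, y, z] in mm, in the coordinates of the camera as it stood for that picture, good to about 4 mm: the middle of the surface that is visible of it).
The state is a dict: "time": time; "joint_positions": joint angles; "dq": joint speeds; "tau": joint torques, N m; "tool_pos": TCP position; "tcp_rot": TCP orientation; "contact_force": force on the tool from outside, world axes, zero at the start; "moment": the same for the moment, N m; "grip_width": finger opening in mm.
Only numpy, scipy, OpenCV 4.12 (cv2) and the standard library are available. Lean on these libraries where they do the work, as an engineer would, in place of code of your own. Each camera call takes 0.05 s, during which the arm holds its last target. There are 200 camera calls.

## Working session

There is one attempt and no reset: what is moved stays moved. The work goes in short steps, Python scripts to look and compute and a shell command to move; the robot and the scene stay as the last step left them, time stands still between calls to the robot, and variables do not carry over. Pictures are saved under pics/ and viewed, about 8 in all and at most 12, crops included, and the job is handed in when it is done.

```bash
mkdir -p pics; cat > h.py <<'E'
import numpy as np, cv2
from plant import get_obs, capture, bot, spot_in
def world(c,p): return (c["cam_to_world"]@np.append(p,1))[:3]
def ray(c,u,v):
    k=np.array([[c["fx"],0,c["cx"]],[0,c["fy"],c["cy"]],[0,0,1.]])
    x=np.array([(u-c["cx"])/c["fx"],(v-c["cy"])/c["fy"]]); s=x.copy()
    for _ in range(20): s=x/(1+c["k1"]*(s@s))
    T=c["cam_to_world"]; return T[:3,3],T[:3,:3]@np.array([s[0],-s[1],-1])
def at_z(c,u,v,z):
    o,d=ray(c,u,v); return o+d*(z-o[2])/d[2]
def proj(c,p):
    q=np.linalg.inv(c["cam_to_world"])@np.append(p,1); s=np.array([q[0],-q[1]])/-q[2]
    s=s*(1+c["k1"]*(s@s)); return s[0]*c["fx"]+c["cx"],s[1]*c["fy"]+c["cy"]
def save(c,n): cv2.imwrite("pics/"+n,c["img"][:,:,::-1])
E
python3 - <<'E'
from h import *
o=get_obs(); print({k:np.round(v,3).tolist() for k,v in o.items()})
for n in ("top","side"):
    c=capture(n); save(c,n+"0.png"); print(n,np.round(c["cam_to_world"],2).tolist())
    for t in ("tub","tub_lid","small_tub"):
        for r in spot_in(t,n)[:3]: print(t,round(r["score"],2),world(c,r["xyz"]).round(1))
E
```

```text
{'time': 0.0, 'joint_positions': [-1.34, 0.343, 1.525, -0.0, 1.275, -0.146], 'dq': [0.0, -0.001, 0.001, -0.002, 0.001, -0.001], 'tau': [-0.003, -43.125, -24.422, 0.071, 0.056, -0.0], 'tool_pos': [193.095, -487.745, 225.54], 'tcp_rot': [-3.14, -0.0, 0.377], 'contact_force': [-1.095, -0.424, -0.236], 'moment': [-0.005, 0.025, 0.003], 'grip_width': 91.328}
top [[0.01, 0.99, -0.11, 377.63], [-1.0, 0.01, 0.02, 44.87], [0.02, 0.11, 0.99, 915.36], [0.0, 0.0, 0.0, 1.0]]
tub 0.83 [ 514.  -141.    59.1]
tub_lid 0.8 [ 522.1 -186.4   85.5]
tub_lid 0.41 [404.2 180.7  63.6]
small_tub 0.96 [406.5 183.7  62.2]
side [[-0.82, 0.36, -0.45, 101.44], [-0.57, -0.49, 0.66, 603.61], [0.02, 0.8, 0.6, 606.79], [0.0, 0.0, 0.0, 1.0]]
tub 0.7 [ 504.6 -141.9   44.4]
tub_lid 0.71 [ 520.9 -175.    83.2]
small_tub 0.6 [398.8 201.1  60.5]
```

View pics/top0.png

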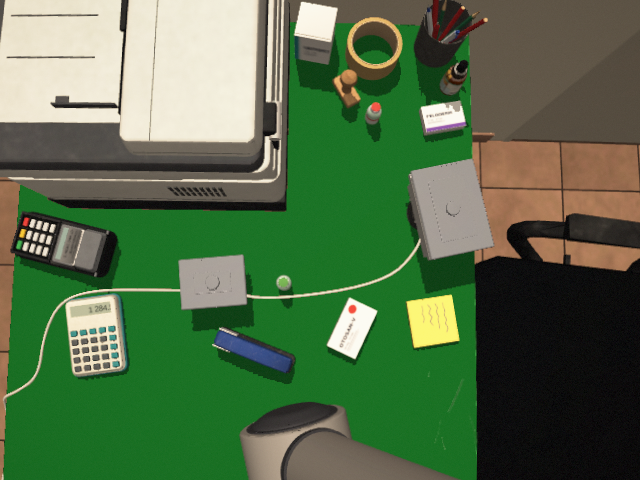

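View pics/side0.png

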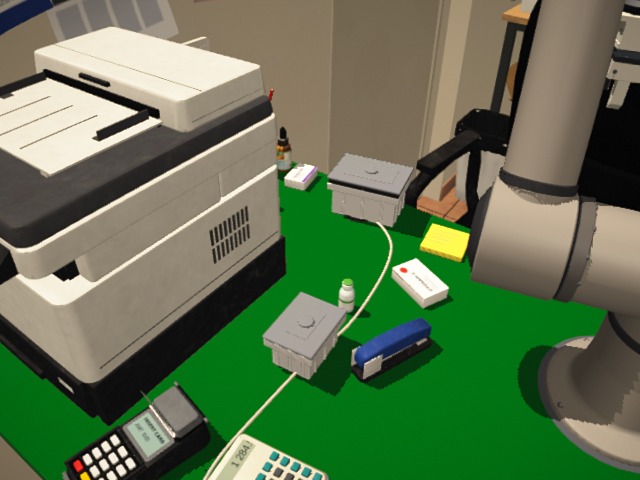

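```bash
python3 - <<'E'
from h import *
c=capture("top"); im=c["img"]
h=cv2.cvtColor(im,cv2.COLOR_RGB2HSV)
m=((h[...,1]<40)&(h[...,2]>105)).astype(np.uint8)*255
r=np.zeros_like(m); r[150:270,395:505]=m[150:270,395:505]
r=cv2.morphologyEx(r,cv2.MORPH_OPEN,np.ones((5,5)))
k=max(cv2.findContours(r,0,1)[0],key=cv2.contourArea)
P=np.array([at_z(c,*p[0],85)[:2] for p in k],np.float32)
R=cv2.minAreaRect(P); print(R)
b=cv2.boxPoints(R);print(b.round(1))
ctr=np.array(R[0]); e=[b[1]-b[0],b[2]-b[1]]; L=max(e,key=np.linalg.norm); L=L/np.linalg.norm(L); L*=np.sign(L[0]); S=np.array([L[1],-L[0]])
print("long",L,"yaw",np.arctan2(L[1],L[0]))
big=cv2.resize(im[140:280,380:520],None,fx=4,fy=4).copy()
for i,j in((1,1),(1,-1),(-1,-1),(-1,1)):
    q=ctr+i*60*L+j*40*S; print(i,j,q.round(1))
    u,v=proj(c,[*q,85]); cv2.circle(big,(int((u-380)*4),int((v-140)*4)),4,(255,0,0),-1)
for p in b:
    u,v=proj(c,[*p,85]); cv2.circle(big,(int((u-380)*4),int((v-140)*4)),3,(0,0,255),-1)
cv2.imwrite("pics/lid.png",big[:,:,::-1])
E
```

```text
((521.6902465820312, -183.839599609375), (140.57093811035156, 104.28482055664062), 12.617121696472168)
[[ 441.7 -148.3]
 [ 464.5 -250.1]
 [ 601.7 -219.4]
 [ 578.9 -117.6]]
long [0.97585154 0.21843484] yaw 0.2202103
1 1 [ 589.  -209.8]
1 -1 [ 571.5 -131.7]
-1 -1 [ 454.4 -157.9]
-1 1 [ 471.9 -236. ]
```

View pics/lid.png

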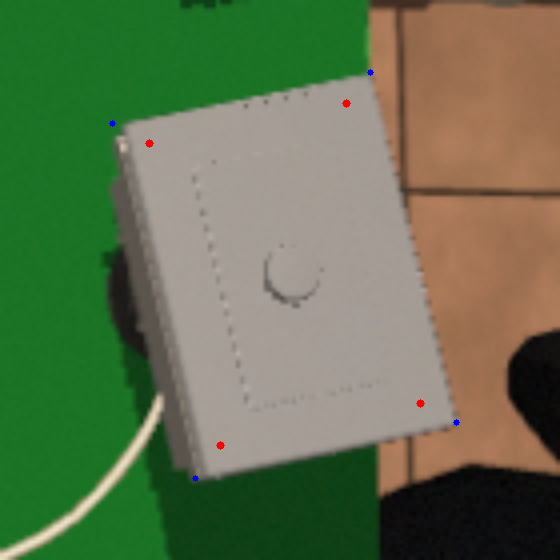

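```bash
python3 -m handwheel '[[[28,25,0],[0,0,0]],[[28,25,0],[0,0,0]],[[28,25,0],[0,0,0]],[[28,25,0],[0,0,0]],[[28,25,0],[0,0,0]],[[28,25,-10],[0,0,0]],[[28,25,-20],[0,0,0]],[[28,25,-20],[0,0,0]],[[28,25,-20],[0,0,0]],[[27,25,-20],[0,0,0]],[[0,0,0],[0,0,0]],[[0,0,0],[0,0,0]]]' 1
```

```text
time: 1.95
tool_pos: [472.1, -238.5, 136.5]
tcp_rot: [3.141, 0.0, 0.377]
contact_force: [-0.4, 0.2, -0.2]
grip_width: 0.1
```

```bash
python3 -m handwheel '[[[0,0,-15],[0,0,0]],[[0,0,-10],[0,0,0]],[[0,0,-2],[0,0,0]],[[0,0,-2],[0,0,0]],[[0,0,-2],[0,0,0]],[[0,0,0],[0,0,0]]]'
```

```text
time: 2.7
tool_pos: [472.2, -238.2, 105.3]
tcp_rot: [3.141, -0.0, 0.377]
contact_force: [0.6, -0.5, -0.6]
grip_width: 1.0
```

```bash
python3 - <<'E'
from h import *
c=capture("side"); cv2.imwrite("pics/s1.png",cv2.resize(c["img"][60:260,260:500],None,fx=3,fy=3)[:,:,::-1])
E
```

```text
(no output)
```

View pics/s1.png

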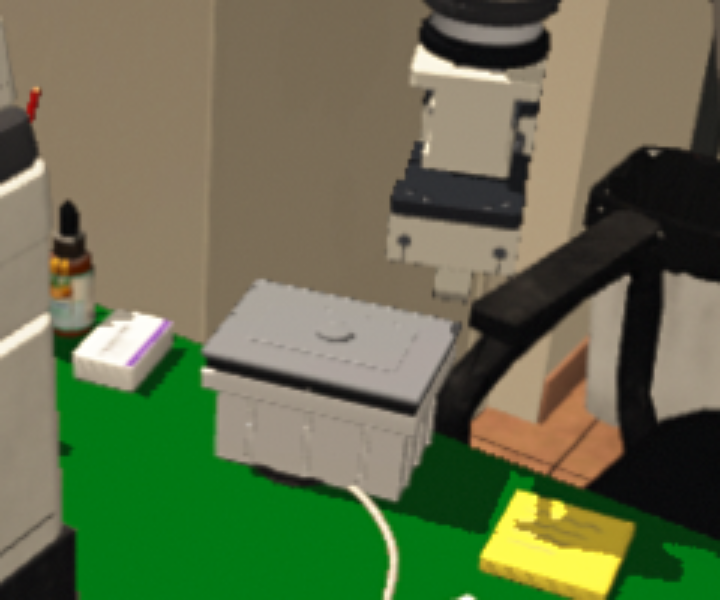

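```bash
python3 - <<'E'
from h import *
c=capture("side"); print(get_obs()["tool_pos"],get_obs()["joint_positions"])
f=lambda p:np.round((np.array(proj(c,p))-[260,60])*3)
for p in ([472,-238,83.3],[472,-238,105],[472,-238,130],[589,-211,85],[571,-133,85],[454,-160,85],[521.5,-185.5,89]): print(p,f(p))
E
```

```text
[ 472.30993591 -238.20150155  105.4041132 ] [-6.12006701e-01  4.77460529e-01  1.67875336e+00 -7.48411206e-05
  9.84983814e-01  5.81928507e-01]
[472, -238, 83.3] [446. 330.]
[472, -238, 105] [450. 300.]
[472, -238, 130] [454. 265.]
[589, -211, 85] [270. 290.]
[571, -133, 85] [227. 347.]
[454, -160, 85] [413. 389.]
[521.5, -185.5, 89] [339. 331.]
```

```bash
python3 - <<'E'
from h import *
c=capture("side"); cv2.imwrite("pics/s2.png",cv2.resize(c["img"][120:190,370:450],None,fx=8,fy=8,interpolation=0)[:,:,::-1])
E
```

```text
(no output)
```

View pics/s2.png

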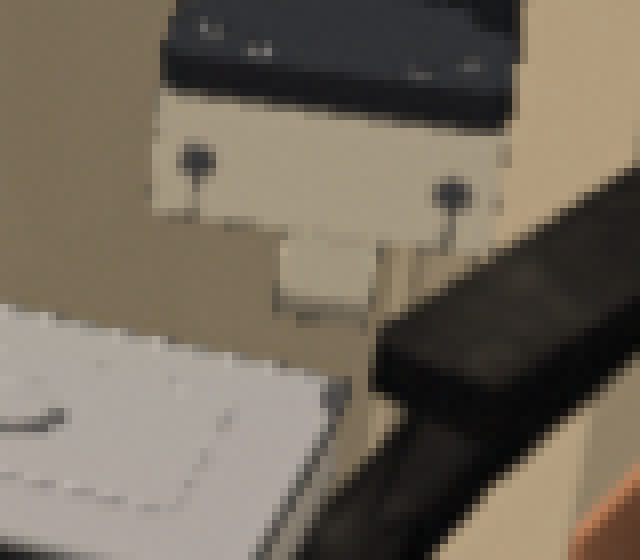

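```bash
python3 - <<'E'
from h import *
c=capture("side")
for z in (83.3,95,105): print(z,at_z(c,410.6,158.5,z).round(1))
c=capture("top"); print(proj(c,[472,-238,83]),proj(c,[472,-238,250])); cv2.imwrite("pics/t1.png",cv2.resize(c["img"][140:300,380:560],None,fx=4,fy=4)[:,:,::-1])
E
```

```text
83.3 [ 489.9 -281.    83.3]
95 [ 481.2 -261.3   95. ]
105 [ 473.8 -244.4  105. ]
(np.float64(485.8896059698087), np.float64(240.85642050054275)) (np.float64(530.2045019014699), np.float64(226.3645354254375))
```

View pics/t1.png

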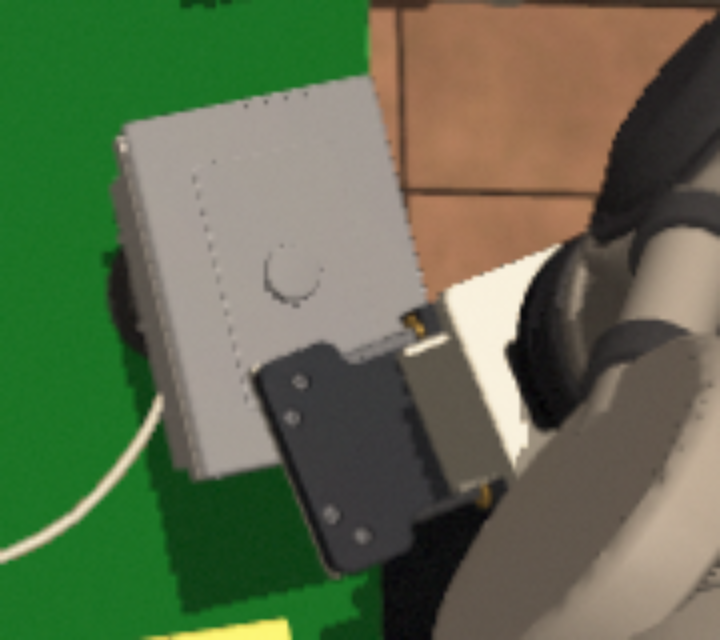

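```bash
python3 -m handwheel '[[[0,0,-2],[0,0,0]],[[0,0,-2],[0,0,0]],[[0,0,0],[0,0,0]]]'; python3 - <<'E'
from h import *
c=capture("top")
for p in ([437,-150,152],[437,-150,200],[472,-238,152]): print(p,np.round((np.array(proj(c,p))-[380,140])*4))
E
```

```text
time: 3.32
tool_pos: [472.1, -238.1, 101.0]
tcp_rot: [-3.141, 0.0, 0.377]
contact_force: [0.2, -0.1, -0.7]
grip_width: 0.6
[437, -150, 152] [244. 478.]
[437, -150, 200] [281. 467.]
[472, -238, 152] [488. 382.]
```

```bash
python3 -m handwheel '[[[0,0,-2],[0,0,0]],[[0,0,-2],[0,0,0]],[[0,0,0],[0,0,0]]]'
```

```text
time: 3.75
tool_pos: [472.1, -238.1, 97.0]
tcp_rot: [-3.141, 0.0, 0.377]
contact_force: [0.5, 0.6, 0.3]
grip_width: 0.5
```

```bash
python3 -m handwheel '[[[0,0,-2],[0,0,0]],[[0,0,-2],[0,0,0]],[[0,0,0],[0,0,0]]]'
```

```text
time: 4.12
tool_pos: [472.1, -238.1, 93.0]
tcp_rot: [-3.141, 0.0, 0.377]
contact_force: [-0.8, -0.5, 0.1]
grip_width: 0.5
```

```bash
python3 - <<'E'
from h import *
c=capture("side"); cv2.imwrite("pics/s3.png",cv2.resize(c["img"][110:200,330:450],None,fx=6,fy=6,interpolation=0)[:,:,::-1])
for p in ([472,-238,93],[472,-238,71],[472,-238,85]): print(p,np.round((np.array(proj(c,p))-[330,110])*6))
for r in spot_in("tub_lid","side")[:2]: print(r["score"],world(c,r["xyz"]))
E
```

```text
[472, -238, 93] [475. 333.]
[472, -238, 71] [467. 393.]
[472, -238, 85] [472. 355.]
0.71 [ 520.66492446 -176.14756805   85.44124338]
```

View pics/s3.png

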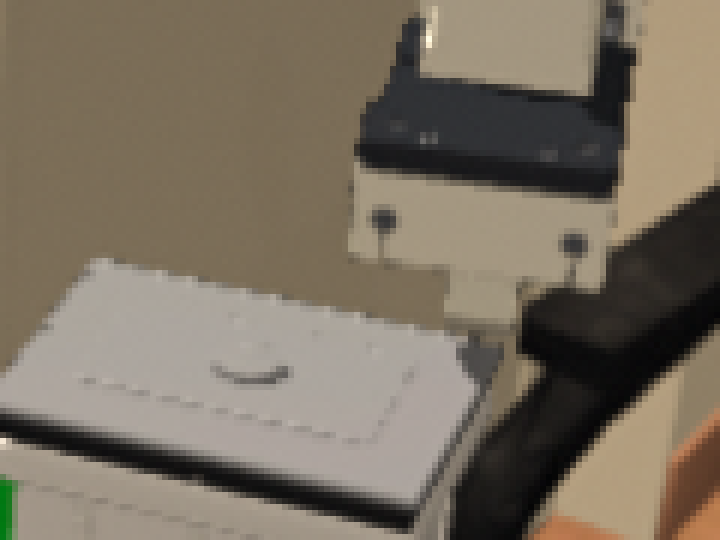

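```bash
python3 -m handwheel '[[[0,0,-2],[0,0,0]],[[0,0,-2],[0,0,0]],[[0,0,-1],[0,0,0]],[[0,0,0],[0,0,0]]]'
```

```text
time: 4.72
tool_pos: [472.1, -238.2, 88.1]
tcp_rot: [-3.142, 0.0, 0.377]
contact_force: [0.3, 0.7, 0.1]
grip_width: 0.5
```

```bash
python3 -m handwheel '[[[0,0,-1],[0,0,0]],[[0,0,-1],[0,0,0]],[[0,0,-1],[0,0,0]],[[0,0,0],[0,0,0]]]'
```

```text
time: 5.22
tool_pos: [472.2, -238.1, 85.1]
tcp_rot: [-3.142, 0.0, 0.377]
contact_force: [0.1, -0.1, 0.5]
grip_width: 0.0
```

```bash
python3 -m handwheel '[[[0,0,-1],[0,0,0]],[[0,0,-1],[0,0,0]],[[0,0,-1],[0,0,0]],[[0,0,0],[0,0,0]]]'
```

```text
time: 5.72
tool_pos: [472.3, -238.5, 83.1]
tcp_rot: [3.14, -0.0, 0.377]
contact_force: [-3.1, 0.0, 8.0]
grip_width: 0.1
```

```bash
python3 -m handwheel '[[[0,0,-1],[0,0,0]],[[0,0,-1],[0,0,0]],[[0,0,0],[0,0,0]]]'
```

```text
time: 6.1
tool_pos: [472.3, -238.7, 81.3]
tcp_rot: [3.14, -0.0, 0.377]
contact_force: [-3.1, -0.4, 8.1]
grip_width: 0.6
```

```bash
python3 -m handwheel '[[[0,0,-1],[0,0,0]],[[0,0,-1],[0,0,0]],[[0,0,-1],[0,0,0]],[[0,0,-1],[0,0,0]],[[0,0,-1],[0,0,0]],[[0,0,0],[0,0,0]]]'
```

```text
time: 6.85
tool_pos: [472.3, -239.0, 77.2]
tcp_rot: [3.139, -0.0, 0.377]
contact_force: [-5.7, -0.0, 15.8]
grip_width: 0.0
```

```bash
python3 -m handwheel '[[[0,0,-1],[0,0,0]],[[0,0,-1],[0,0,0]],[[0,0,0],[0,0,0]]]'
```

```text
time: 7.22
tool_pos: [472.4, -239.1, 76.8]
tcp_rot: [3.138, -0.001, 0.377]
contact_force: [-9.6, 2.3, 28.9]
grip_width: 0.2
```

```bash
python3 -m handwheel '[[[0,0,-1],[0,0,0]],[[0,0,0],[0,0,0]]]'
```

```text
time: 7.48
tool_pos: [472.5, -239.1, 76.6]
tcp_rot: [3.138, -0.001, 0.377]
contact_force: [-11.7, 2.9, 35.4]
grip_width: 0.3
```

```bash
python3 -m handwheel '[[[0,0,12],[0,0,0]],[[0,0,14],[0,0,0]],[[40,9,0],[0,0,0]],[[40,9,0],[0,0,0]],[[37,9,0],[0,0,0]],[[0,0,-4],[0,0,0]],[[0,0,0],[0,0,0]]]'
```

```text
time: 8.35
tool_pos: [588.1, -210.9, 93.4]
tcp_rot: [-3.14, 0.002, 0.377]
contact_force: [-1.3, 0.3, -0.2]
grip_width: 0.3
```

```bash
python3 - <<'E'
from h import *
c=capture("side"); cv2.imwrite("pics/s4.png",cv2.resize(c["img"][90:230,310:450],None,fx=4,fy=4)[:,:,::-1])
E
```

```text
(no output)
```

View pics/s4.png

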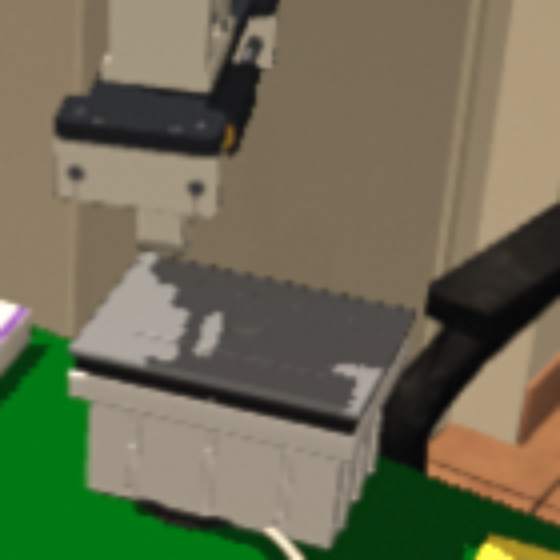

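```bash
python3 -m handwheel '[[[0,0,-4],[0,0,0]],[[0,0,-4],[0,0,0]],[[0,0,-2],[0,0,0]],[[0,0,-2],[0,0,0]],[[0,0,-2],[0,0,0]],[[0,0,-1],[0,0,0]],[[0,0,-1],[0,0,0]],[[0,0,-1],[0,0,0]],[[0,0,0],[0,0,0]]]'
```

```text
time: 9.52
tool_pos: [589.1, -211.9, 78.4]
tcp_rot: [3.14, -0.0, 0.377]
contact_force: [-3.0, -1.2, 5.7]
grip_width: 0.5
```

```bash
python3 -m handwheel '[[[0,0,-1],[0,0,0]],[[0,0,-1],[0,0,0]],[[0,0,0],[0,0,0]]]'
```

```text
time: 9.9
tool_pos: [589.2, -212.1, 77.0]
tcp_rot: [3.14, -0.0, 0.377]
contact_force: [-4.3, -1.2, 10.2]
grip_width: 0.4
```

```bash
python3 -m handwheel '[[[0,0,-1],[0,0,0]],[[0,0,-1],[0,0,0]],[[0,0,-1],[0,0,0]],[[0,0,0],[0,0,0]]]'
```

```text
time: 10.4
tool_pos: [589.3, -212.1, 76.6]
tcp_rot: [3.138, -0.001, 0.377]
contact_force: [-10.8, 1.3, 25.9]
grip_width: 0.2
```

```bash
python3 -m handwheel '[[[0,0,-1.5],[0,0,0]],[[0,0,0],[0,0,0]]]'
```

```text
time: 10.65
tool_pos: [589.4, -212.1, 76.5]
tcp_rot: [3.138, -0.002, 0.377]
contact_force: [-13.8, 3.1, 33.7]
grip_width: 0.3
```

```bash
python3 -m handwheel '[[[0,0,12],[0,0,0]],[[0,0,14],[0,0,0]],[[-9,39,0],[0,0,0]],[[-9,39,0],[0,0,0]],[[0,0,-6],[0,0,0]],[[0,0,-3],[0,0,0]],[[0,0,-2],[0,0,0]],[[0,0,-2],[0,0,0]],[[0,0,-2],[0,0,0]],[[0,0,0],[0,0,0]]]'
```

```text
time: 11.9
tool_pos: [571.7, -133.8, 82.4]
tcp_rot: [3.141, -0.001, 0.376]
contact_force: [-1.5, 1.8, 6.1]
grip_width: 0.6
```

```bash
python3 -m handwheel '[[[0,0,-2],[0,0,0]],[[0,0,-2],[0,0,0]],[[0,0,-1],[0,0,0]],[[0,0,-1],[0,0,0]],[[0,0,0],[0,0,0]]]'
```

```text
time: 12.52
tool_pos: [572.0, -133.7, 77.2]
tcp_rot: [3.14, -0.002, 0.376]
contact_force: [0.1, 3.2, 9.9]
grip_width: 0.3
```

```bash
python3 -m handwheel '[[[0,0,-1],[0,0,0]],[[0,0,-1],[0,0,0]],[[0,0,-1],[0,0,0]],[[0,0,0],[0,0,0]]]'
```

```text
time: 13.02
tool_pos: [572.1, -133.7, 76.6]
tcp_rot: [3.139, -0.003, 0.376]
contact_force: [-8.3, 4.3, 28.3]
grip_width: 0.4
```

```bash
python3 -m handwheel '[[[0,0,-1],[0,0,0]],[[0,0,0],[0,0,0]]]'
```

```text
time: 13.28
tool_pos: [572.1, -133.7, 76.5]
tcp_rot: [3.139, -0.003, 0.376]
contact_force: [-8.7, 5.5, 33.6]
grip_width: 0.7
```

```bash
python3 -m handwheel '[[[0,0,12],[0,0,0]],[[0,0,14],[0,0,0]],[[-40,-9,0],[0,0,0]],[[-40,-9,0],[0,0,0]],[[-37,-9,0],[0,0,0]],[[0,0,-6],[0,0,0]],[[0,0,-3],[0,0,0]],[[0,0,-2],[0,0,0]],[[0,0,-2],[0,0,0]],[[0,0,-2],[0,0,0]],[[0,0,0],[0,0,0]]]'
```

```text
time: 14.65
tool_pos: [454.8, -160.1, 83.0]
tcp_rot: [3.141, -0.001, 0.377]
contact_force: [0.2, 0.6, 2.2]
grip_width: 0.5
```

```bash
python3 -m handwheel '[[[0,0,-2],[0,0,0]],[[0,0,-2],[0,0,0]],[[0,0,-1],[0,0,0]],[[0,0,-1],[0,0,0]],[[0,0,0],[0,0,0]]]'
```

```text
time: 15.28
tool_pos: [454.2, -159.2, 77.1]
tcp_rot: [-3.14, -0.0, 0.377]
contact_force: [-1.1, 4.4, 6.9]
grip_width: 0.7
```

```bash
python3 -m handwheel '[[[0,0,-1],[0,0,0]],[[0,0,-1],[0,0,0]],[[0,0,-1.5],[0,0,0]],[[0,0,0],[0,0,0]]]'
```

```text
time: 15.78
tool_pos: [454.1, -159.1, 75.6]
tcp_rot: [-3.141, -0.001, 0.377]
contact_force: [-8.1, 8.3, 30.5]
grip_width: 0.5
```

```bash
python3 -m handwheel '[[[0,0,12],[0,0,0]],[[9,-39,2],[0,0,0]],[[9,-39,0],[0,0,0]],[[0,0,-8],[0,0,0]],[[0,0,-3],[0,0,0]],[[0,0,-1],[0,0,0]],[[0,0,-1],[0,0,0]],[[0,0,-1],[0,0,0]],[[0,0,-1],[0,0,0]],[[0,0,0],[0,0,0]]]'
```

```text
time: 17.02
tool_pos: [471.6, -237.9, 75.5]
tcp_rot: [3.139, 0.001, 0.379]
contact_force: [-10.6, 2.3, 30.6]
grip_width: 0.3
```

```bash
python3 -m handwheel '[[[0,0,13],[0,0,0]],[[40,9,0],[0,0,0]],[[40,9,0],[0,0,0]],[[37,9,0],[0,0,0]],[[0,0,-8],[0,0,0]],[[0,0,-2],[0,0,0]],[[0,0,-1],[0,0,0]],[[0,0,-1],[0,0,0]],[[0,0,-1],[0,0,0]],[[0,0,0],[0,0,0]]]'
```

```text
time: 18.27
tool_pos: [590.2, -209.8, 75.7]
tcp_rot: [3.14, -0.005, 0.377]
contact_force: [0.6, 8.3, 20.5]
grip_width: 0.1
```

```bash
python3 -m handwheel '[[[0,0,13],[0,0,0]],[[-9,39,0],[0,0,0]],[[-9,39,0],[0,0,0]],[[0,0,-8],[0,0,0]],[[0,0,-2],[0,0,0]],[[0,0,-1],[0,0,0]],[[0,0,-1],[0,0,0]],[[0,0,-1],[0,0,0]],[[0,0,0],[0,0,0]]]'
```

```text
time: 19.4
tool_pos: [570.0, -132.0, 75.6]
tcp_rot: [-3.139, 0.0, 0.376]
contact_force: [-11.1, 11.4, 31.4]
grip_width: 0.6
```

```bash
python3 -m handwheel '[[[0,0,10],[0,0,0]],[[0,0,40],[0,0,0]],[[0,0,50],[0,0,0]],[[-30,-40,20],[0,0,0]],[[-40,-40,0],[0,0,0]],[[-40,-40,0],[0,0,0]],[[-30,-40,0],[0,0,0]],[[-30,-40,0],[0,0,0]],[[0,0,0],[0,0,0]]]'; python3 - <<'E'
from h import *
c=capture("side"); print(get_obs()["contact_force"],get_obs()["time"]); cv2.imwrite("pics/s5.png",cv2.resize(c["img"][140:240,310:430],None,fx=6,fy=6)[:,:,::-1])
E
```

```text
time: 20.52
tool_pos: [398.7, -336.5, 191.9]
tcp_rot: [3.141, 0.001, 0.371]
contact_force: [-0.2, 0.2, 0.1]
grip_width: 0.5
[-0.05774712  0.6519985  -0.3585978 ] 20.575
```

View pics/s5.png

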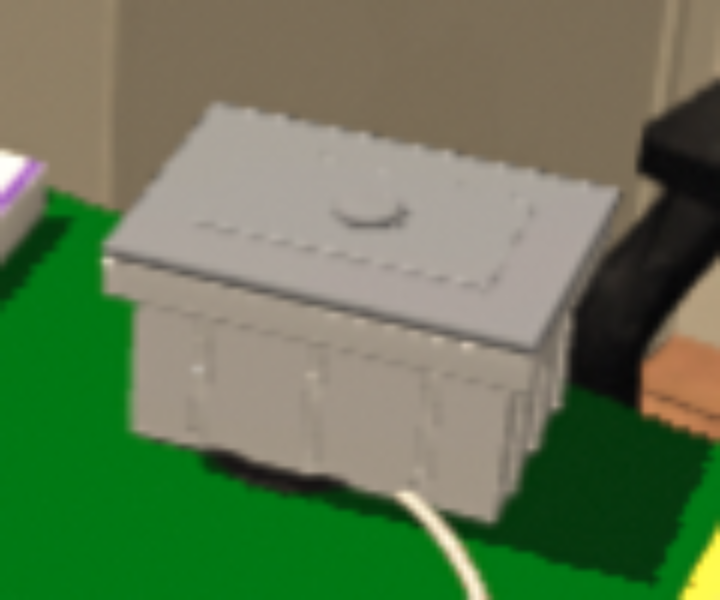

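The picture shows the lid flush on the rim. The black gasket band has gone along the front edge, from (105,250) to (535,350), and the arm is clear of everything.

```bash
python3 -c "
from plant import bot
print(bot.close_job())"
```

```text
the job is handed in; nothing more can be done
None
```

The larger tub's lid is seated. I pressed its four corners one after another, went round again on the first three as a check, then lifted clear and handed the job in. The last robot time I read was 20.6 s.

- **Height:** on the last press of each corner, the fingertip stopped at 75.5–75.7 mm. First contact was at about 84.5 mm, so the lid went down the expected 9 mm.
- **Forces:** the highest vertical force I read was about 35 N (about 38 N in total), through the fingertips only, well under the 120 N wrist limit. The arm read about 0 N after it backed off.
- **Picture:** the final side view shows the gasket band gone along the visible edges. I checked the far edges only by the press heights.
- **Smaller tub:** the arm never went near it, though I took no picture of it at the end.

**What disagreed:** with the gripper shut, the fingertips touched the lid at about TCP height, not 22 mm ahead of it as stated. I noticed this in the side view and came down by feel, so it did not affect the result.

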